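# Put the full canister away in the bamboo box

### The job

One of the three look-alike aluminium canisters is full and the other two are almost empty: lift them to feel which is the heavy one, and stand that one upright in the bamboo box without dropping it. Then push the box's flap shut until it clicks fully home on its catch. Leave the two light canisters standing upright out on the stone top, tip none of them over, and do not disturb the glass container with its silicone lid or the timer.

Things in the scene. Friction and masses are not known exactly. Their poses are not given: they have to be found in the camera images.
- can_a_mid (a point): One of three outwardly identical closed canisters of brushed aluminium: upright plain cylinder, 66 mm in diameter and 90 mm tall, lid flush with the wall and staying on. This point is its centre, 45 mm above its underside. Which one is full changes each time: the full one (pressed salt tablets) weighs 0.47 to 0.61 kg, each of the almost empty ones (one loose tablet) 0.17 to 0.20 kg.
- can_b_mid (a point): The second canister, same look and size; this point is its centre, 45 mm above its underside.
- can_c_mid (a point): The third canister, same look and size; this point is its centre, 45 mm above its underside.
- box: Bamboo box standing fixed on the stone, open on top while its flap is up: outside 200 mm along its own x, 170 mm along its own y, 120 mm tall; walls and floor 8 mm thick, inside 184 x 154 mm. Origin at the centre of its underside; z up. The flap is hinged along the +y rim; on the inside of the -y wall, mid-length, just under the rim, a small steel roller catch sticks 15 mm into the box.
- box_floor (a point): Centre of the box's inner floor, 8 mm above the stone; axes as box.
- flap (a joint): Angle of the flap in rad: 0 fully shut, flat on the rim; grows as it opens upward, to 2.0 (leaning outward past upright). A stiff friction hinge (0.32 N m) keeps it where it is left. On closing, a ball stud under it meets the spring catch at about 0.1 rad; pushed down with 8 to 10 N near its free edge it snaps past the catch and goes home to 0; resting on the catch it is not shut.
- flap_hinge (a point): Middle of the hinge line on the box's +y rim, 120 mm above the stone; the line runs along the box's x. The flap is a bamboo board, 200 mm along the hinge, 180 mm from hinge line to free edge, 10 mm thick, on top of the rim when shut. The axes turn with the flap: -y points along its inner face to the free edge, z is its outward normal (up when shut).
- flap_edge (a point): Middle of the flap's free edge on its outer face (the face that is on top when shut): 180 mm from the hinge line, 10 mm above the inner face. The ball stud sits under the flap 144 mm from the hinge line, at mid-length.
- glass_mid (a point): Bystander: square glass container, 110 x 110 x 60 mm, covered by the silicone lid; this point is its centre, 30 mm above its underside.
- silicone_lid: Bystander: square orange silicone lid, 116 x 116 mm and 5 mm thick, lying on the glass container; origin at the centre of its underside, on the container's rim 60 mm above the stone.
- timer: Bystander: small grey plastic kitchen timer lying flat, 56 x 64 x 24 mm, with a press button; origin at the centre of its underside.

How it is judged:
At the end, for the whole second after the job is handed in: The full canister stands upright (within 0.1 rad) on the box's inner floor, which bears more than 3.3 N from it, so it is the heavy one; the flap is home on its catch (below 0.025 rad); the two light canisters stand upright (within 0.1 rad) out on the stone, clear of the box; all three are at rest (value of joint flap below 0.025 rad and ((contact force between can_a and box above 3.3 N and x of can_a_mid in the frame of box_floor between -0.065 and 0.065 m and y of can_a_mid in the frame of box_floor between -0.05 and 0.05 m and z of can_a_mid in the frame of box_floor below 0.051 m and angle between each of can_a_mid, can_b_mid, can_c_mid's own z axis and vertical below 0.1 rad and height (world z) of each of can_b_mid, can_c_mid below 0.051 m and contact force between each of can_b, can_c and box below 0.5 N) or (contact force between can_b and box above 3.3 N and x of can_b_mid in the frame of box_floor between -0.065 and 0.065 m and y of can_b_mid in the frame of box_floor between -0.05 and 0.05 m and z of can_b_mid in the frame of box_floor below 0.051 m and angle between each of can_b_mid, can_a_mid, can_c_mid's own z axis and vertical below 0.1 rad and height (world z) of each of can_a_mid, can_c_mid below 0.051 m and contact force between each of can_a, can_c and box below 0.5 N) or (contact force between can_c and box above 3.3 N and x of can_c_mid in the frame of box_floor between -0.065 and 0.065 m and y of can_c_mid in the frame of box_floor between -0.05 and 0.05 m and z of can_c_mid in the frame of box_floor below 0.051 m and angle between each of can_c_mid, can_a_mid, can_b_mid's own z axis and vertical below 0.1 rad and height (world z) of each of can_a_mid, can_b_mid below 0.051 m and contact force between each of can_a, can_b and box below 0.5 N)) and linear speed of each of can_a, can_b, can_c below 0.02 m/s); the robot touches nothing.
It fails at once if the glass container was disturbed (moved more than 3 cm) (distance of glass_mid from where it was at the start of the episode above 0.03 m).
It fails at once if the silicone lid was disturbed (moved more than 3 cm) (distance of silicone_lid from where it was at the start of the episode above 0.03 m).
It fails at once if the timer was disturbed (moved more than 3 cm) (distance of timer from where it was at the start of the episode above 0.03 m).
It fails at once if a canister was tipped over (more than 45 degrees) (angle between any of can_a_mid, can_b_mid, can_c_mid's own z axis and vertical above 0.785 rad).
It fails at once if a canister was dropped (fell freely more than about 2 cm, out of the fingers) ((linear speed of can_a above 0.6 m/s and contact force between the fingers and can_a below 0.01 N) or (linear speed of can_b above 0.6 m/s and contact force between the fingers and can_b below 0.01 N) or (linear speed of can_c above 0.6 m/s and contact force between the fingers and can_c below 0.01 N)).
It also fails if it takes over 72 s, if anything falls off the work surface, if the arm or the gripper's body presses on something with over 40 N, if the wrist force passes 120 N, or if a joint passes its speed limit or range.

### The arm

A 7-joint arm with a two-finger parallel gripper is mounted at the origin on the work surface. World frame = base frame: x ahead of the robot, y to its left, z up, the work surface at z = 0. Lengths are in m, angles in rad, forces in N, time in s.
With the tool pointing down it reaches from about 0.425 to 0.875 m from the base axis. Payload 4.7 kg.
Tool frame: the origin (TCP) lies midway between the tips of the shut fingers; the grasp point (between the pads) lies 19 mm behind it; x points along the fingers, z is the direction in which the jaws open and shut, and the axes are right-handed (so a half turn about x gives the same grasp; the last joint's range is limited). The gripper opens to 87 mm and grips with 3 to 60 N. Pads are 19 mm wide; open, the fingers measure 117 mm over their backs; the gripper's body (75 mm by 190 mm) begins 51 mm behind the grasp point.
Start: joints at [-1.091, 0.321, -0.07, 1.45, 0.023, 1.371, -0.057], TCP at [0.292, 0.581, 0.223] pointing down, gripper open.
Joint ranges: [-2.86, 2.86], [-0.3, 2.09], [-1.38, 1.24], [0.06, 2.45], [-1.56, 4.7], [0.09, 2.05], [-2.69, 2.69]. Speed limits (rad/s): [2.57, 2.57, 3.14, 3.14, 3.14, 3.14, 3.14].

### API

Orientations are given as a rotation vector (axis times angle).
In Python, from bench import ctrl, vision, close_job gives the robot as it stands. The module is installed in compiled form; this text tells all that it offers.
- The arm moves only by the tool servo_tool, never from a script. Its argument "commands" is a list that holds one entry, the list of rows, each a list of 7 numbers: the turn, a rotation vector about the tool's x, y, z in degrees, then the shift along the tool's x, y, z in mm, then the finger opening in mm, from 0 to 87. In form: [[[wx, wy, wz, x, y, z, grip], ...]]. A call has 1 to 5 rows; each row is the pose to reach, as a shift and turn from the pose commanded when the call began, along the tool's axes at that moment; what a row does not reach only later rows make up. A row lasts 1/8 s, in which the tool goes at most 62.5 mm and 10.7 degrees, less where a joint would pass 70% of its speed; a pose out of reach is approached as far as the arm can. A call with a gripper value outside its range is refused whole. The fingers move at their own pace and stop on an object; "newtons" is the grip in N (left out, the last holds). Time passes only in rows, so rows that repeat a pose let the fingers close. It gives the time, the measured TCP pose, the force and the opening at its end, in the units of the state.
- ctrl.get_state(): the state, without advancing time (a new reading comes with each control period).
- vision.get_image(name): name is "scene" or "top" or "wrist"; returns the picture (384x512x3 uint8, red, green, blue); there is no depth.
- vision.camera_info(name): a dict with "fov_y" (degrees; the focal length in pixels is half the picture's height over the tangent of half this angle, whatever the lens; pixels are square), "cx", "cy" (the principal point, pixels), "pose" (4x4, takes a point from camera to world coordinates). Camera axes: x right, y down, z forward; pixel columns grow to the right and rows downward; lengths in m; the calibration is good to about 2 mm. The wrist camera is an equidistant fisheye: a pixel r from the principal point sees the ray r / f radians off the axis. A picture is of the moment at which its call begins: read the wrist's pose just before it. camera_info takes no time and is no camera call; for the wrist camera it gives the pose at the moment of the call.
- close_job(): hands the job in, once; it reports no verdict.
The state is a dict: "time": time; "joint_positions": joint angles; "qd": joint speeds; "joint_torque": joint torques, N m; "position": TCP position; "tool_rot": TCP orientation; "ft_force": force on the tool from outside, world axes, zero at the start; "torque": the same for the moment, N m; "grip_width": opening from 0.0 (shut) to 1.0 (fully open).
Only numpy, scipy, OpenCV 4.12 (cv2) and the standard library are available. Lean on these libraries where they do the work, as an engineer would, in place of code of your own. Each camera call takes 0.05 s, during which the arm holds its last target. There are 200 camera calls.

## Working session

There is one attempt and no reset: what is moved stays moved. The work goes in short steps, Python scripts to look and compute and a tool call to move; the robot and the scene stay as the last step left them, time stands still between calls to the robot, and variables do not carry over. Pictures are saved under pics/ and viewed, about 8 in all and at most 12, crops included, and the job is handed in when it is done.

Besides the shell and the picture viewer there is one more tool, called after "Request:" as name(argument=value, ...), one argument or row to a line, values as JSON. servo_tool: Moves the arm, as the interface text tells. Its arguments: {"type":"object","properties":{"commands":{"type":"array"},"newtons":{"type":"number"}},"required":["commands"]}

```bash
mkdir -p pics; python3 - <<'E'
from bench import ctrl, vision
import cv2, numpy as np
for n in ["scene","top"]:
    im=vision.get_image(n); cv2.imwrite(f"pics/{n}0.png",im[:,:,::-1])
    c=vision.camera_info(n); print(n,c["fov_y"],c["cx"],c["cy"],np.round(c["pose"],3).tolist())
s=ctrl.get_state(); print({k:np.round(v,3).tolist() for k,v in s.items()})
E
```

```text
scene 54.832566613652695 258.79237414212065 192.31960447729557 [[0.523, 0.66, -0.539, 1.133], [0.852, -0.397, 0.34, -0.393], [0.01, -0.637, -0.771, 0.883], [0.0, 0.0, 0.0, 1.0]]
top 49.7483589714057 252.56028893534807 184.90883082653673 [[-0.01, -0.996, 0.084, 0.504], [-1.0, 0.011, 0.015, -0.058], [-0.016, -0.084, -0.996, 1.088], [0.0, 0.0, 0.0, 1.0]]
{'time': 0.1, 'joint_positions': [-1.091, 0.322, -0.07, 1.452, 0.023, 1.371, -0.057], 'qd': [-0.0, -0.002, 0.001, -0.0, 0.001, -0.001, 0.0], 'joint_torque': [-0.0, -49.257, -0.406, -31.34, -0.064, 0.039, 0.0], 'position': [0.292, 0.58, 0.222], 'tool_rot': [-0.861, 1.396, 0.859], 'ft_force': [0.73, -0.139, -0.369], 'torque': [-0.015, -0.005, 0.02], 'grip_width': 0.996}
```

View pics/top0.png

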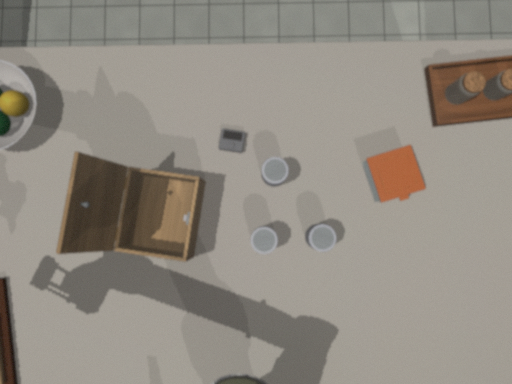

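View pics/scene0.png

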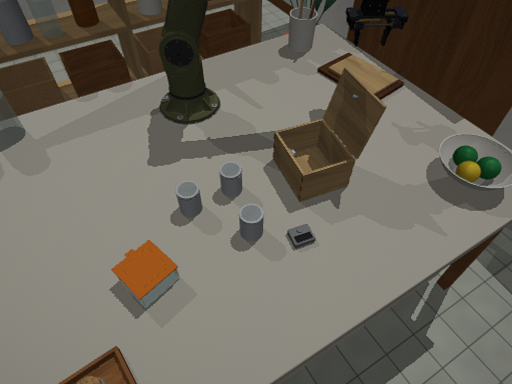

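```bash
cat > h.py <<'E'
import numpy as np, cv2
from bench import ctrl, vision
def plane(n,u,v,z):
    c=vision.camera_info(n);f=192/np.tan(np.radians(c["fov_y"]/2));P=np.array(c["pose"])
    d=P[:3,:3]@np.array([(u-c["cx"])/f,(v-c["cy"])/f,1.]);o=P[:3,3]
    return o+d*(z-o[2])/d[2]
E
python3 - <<'E'
from h import *
im=cv2.imread("pics/top0.png"); hsv=cv2.cvtColor(im,cv2.COLOR_BGR2HSV)
for lo,hi,name in [((85,15,90),(130,255,255),"blue"),((5,90,60),(25,255,255),"wood")]:
    m=cv2.inRange(hsv,lo,hi); m=cv2.morphologyEx(m,cv2.MORPH_OPEN,np.ones((3,3)))
    for c in cv2.findContours(m,0,2)[0]:
        if cv2.contourArea(c)>100:
            (x,y),(w,h),a=cv2.minAreaRect(c); print(name,round(x),round(y),round(w),round(h),round(a),cv2.contourArea(c))
g=cv2.cvtColor(im,6); g=cv2.resize(g,None,fx=3,fy=3,interpolation=cv2.INTER_CUBIC)
C=cv2.HoughCircles(g[:,:],cv2.HOUGH_GRADIENT_ALT,1,90,param1=150,param2=.6,minRadius=28,maxRadius=55)
if C is not None:
  for x,y,r in C[0]: print("circ",x/3,y/3,r/3,plane("top",x/3,y/3,.09).round(4))
crop=cv2.resize(im[120:290,50:350],None,fx=2.6,fy=2.6,interpolation=cv2.INTER_CUBIC); cv2.imwrite("pics/crop.png",crop)
E
```

```text
wood 6 331 104 12 90 454.5
wood 164 215 57 75 8 2530.5
wood 67 209 5 86 11 232.0
wood 396 175 51 47 72 2138.0
wood 14 102 25 28 90 558.5
wood 472 90 61 85 84 4252.5
circ 265.0 240.33333 11.697018 [ 0.4553 -0.0715  0.09  ]
circ 275.0 169.33333 13.559421 [ 0.6259 -0.0978  0.09  ]
circ 275.0 169.33333 10.724213 [ 0.6259 -0.0978  0.09  ]
circ 322.66666 238.66667 14.221417 [ 0.458  -0.2091  0.09  ]
circ 322.66666 238.66667 10.90749 [ 0.458  -0.2091  0.09  ]
circ 474.66666 81.333336 10.528111 [ 0.8372 -0.5895  0.09  ]
circ 19.0 103.666664 13.925931 [0.7974 0.5349 0.09  ]
```

View pics/crop.png

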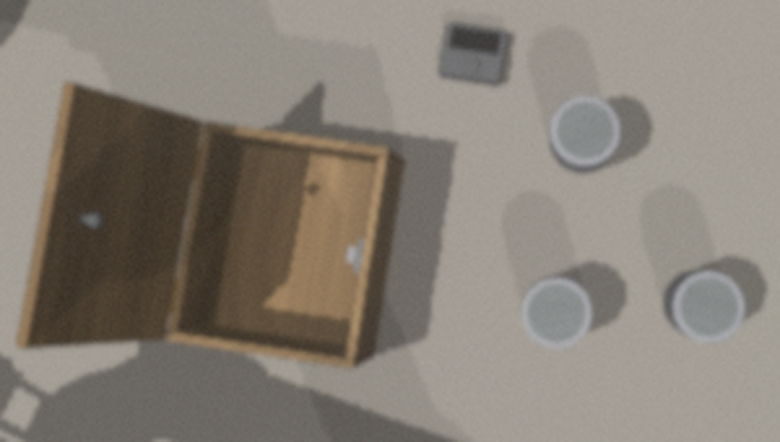

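```bash
python3 - <<'E'
from h import *
px=lambda x,y:((x+.5)/2.6-.5+50,(y+.5)/2.6-.5+120)
for n,p in dict(a=(585,132),b=(557,313),c=(708,306)).items(): print(n,plane("top",*px(*p),.09).round(4))
K=[plane("top",*px(*p),.12)[:2] for p in [(203,123),(170,338),(350,362),(388,149)]]
K=np.array(K);print(K.round(3)); print([np.linalg.norm(K[i]-K[(i+1)%4]).round(3) for i in range(4)], K.mean(0))
d=K[0]-K[1];e=K[3]-K[2];print(np.degrees(np.arctan2(*d[::-1])),np.degrees(np.arctan2(*e[::-1])))
f=K[0]-K[3];g=K[1]-K[2];print(np.degrees(np.arctan2(*f[::-1]))-90,np.degrees(np.arctan2(*g[::-1]))-90)
print("timer",plane("top",*px(475,55),.024),"lid",plane("top",396,175,.065))
from scipy.spatial.transform import Rotation as R
s=ctrl.get_state();print(R.from_rotvec(s["tool_rot"]).as_matrix().round(3))
hinge=(K[0]+K[1])/2
for p in [(67,85),(22,345)]:
  for z in (.25,.28,.29,.3): print(p,z,plane("top",*px(*p),z).round(3))
E
```

```text
a [ 0.6232 -0.097   0.09  ]
b [ 0.4559 -0.0689  0.09  ]
c [ 0.4611 -0.2076  0.09  ]
[[0.632 0.251]
 [0.438 0.278]
 [0.416 0.116]
 [0.606 0.083]]
[np.float64(0.195), np.float64(0.163), np.float64(0.193), np.float64(0.171)] [0.52296134 0.18211464]
-7.827893008161475 -10.03125206223357
-8.65470525039619 -7.940958750255788
timer [0.70991198 0.00941845 0.024     ] lid [ 0.61139503 -0.39730824  0.065     ]
[[-0.001 -0.893  0.449]
 [-0.002  0.449  0.893]
 [-1.    -0.    -0.002]]
(67, 85) 0.25 [0.646 0.319 0.25 ]
(67, 85) 0.28 [0.641 0.305 0.28 ]
(67, 85) 0.29 [0.639 0.301 0.29 ]
(67, 85) 0.3 [0.638 0.296 0.3  ]
(22, 345) 0.25 [0.443 0.348 0.25 ]
(22, 345) 0.28 [0.445 0.334 0.28 ]
(22, 345) 0.29 [0.446 0.329 0.29 ]
(22, 345) 0.3 [0.446 0.324 0.3  ]
```

Request:
servo_tool(
  commands=[
    [[10, 0, 0, -60, 0, 0, 87], [20, 0, 0, -120, 0, 0, 87], [30, 0, 0, -170, 0, 0, 87], [40, 0, 0, -170, -45, -36, 87], [50, 0, 0, -170, -90, -72, 87]],
  ],
  newtons=25,
)

```text
time: 0.72
position: [0.3404, 0.4753, 0.3925]
tool_rot: [-0.179, 1.563, 0.179]
ft_force: [0.9, -0.3, -0.6]
grip_width: 0.999
```

```bash
cat >> h.py <<'E'
from scipy.spatial.transform import Rotation as R
def delta(p,h=-8.5):
    s=ctrl.get_state();M=R.from_rotvec(s["tool_rot"]).as_matrix()
    x=np.array([0,0,-1.]);h=np.radians(h);z=np.array([np.cos(h),np.sin(h),0]);D=np.c_[x,np.cross(z,x),z]
    print("t",round(s["time"],2),"pos",np.round(s["position"],4),"turn",np.degrees(R.from_matrix(M.T@D).as_rotvec()).round(1),"shift",(1000*M.T@(np.array(p)-s["position"])).round(1),"F",np.round(s["ft_force"],2),"w",round(s["grip_width"]*87,1))
E
python3 -c "
from h import *
delta([.5,.05,.3]);delta([.456,-.069,.15])"
```

```text
t 0.72 pos [0.3404 0.4753 0.3925] turn [21.6  0.  -0. ] shift [  92.5 -450.4   59.2] F [ 0.87 -0.3  -0.57] w 86.9
t 0.72 pos [0.3404 0.4753 0.3925] turn [21.6  0.  -0. ] shift [ 242.5 -556.3  -10.6] F [ 0.87 -0.3  -0.57] w 86.9
```

Request:
servo_tool(
  commands=[
    [[10, 0, 0, 0, -60, 20, 87], [20, 0, 0, 0, -120, 50, 87], [21.6, 0, 0, 0, -180, 70, 87], [21.6, 0, 0, 0, -240, 75, 87], [21.6, 0, 0, 0, -300, 75, 87]],
  ],
)

```text
time: 1.35
position: [0.4824, 0.2001, 0.3919]
tool_rot: [0.113, 1.568, -0.114]
ft_force: [0.8, 0.9, 0.3]
grip_width: 1.0
```

```bash
python3 -c "
from h import *
delta([.456,-.069,.15])"
```

```text
t 1.35 pos [0.4824 0.2001 0.3919] turn [ 0.2 -0.   0. ] shift [ 242.1 -270.    12.9] F [0.85 0.89 0.34] w 87.0
```

Request:
servo_tool(
  commands=[
    [[0, 0, 0, 0, -60, 3, 87], [0, 0, 0, 20, -115, 6, 87], [0, 0, 0, 60, -170, 9, 87], [0, 0, 0, 100, -220, 12, 87], [0, 0, 0, 140, -268, 13, 87]],
  ],
)

```text
time: 1.98
position: [0.4562, -0.0609, 0.2558]
tool_rot: [0.114, 1.567, -0.113]
ft_force: [0.6, 0.0, 0.4]
grip_width: 1.002
```

```bash
python3 - <<'E'
from h import *
im=vision.get_image("wrist"); cv2.imwrite("pics/w1.png",im[:,:,::-1])
delta([.456,-.069,.056])
E
```

```text
t 2.02 pos [ 0.4519 -0.0685  0.2508] turn [-0.3 -0.4  0.3] shift [194.8   1.    5.6] F [-3.17 -5.05 -3.64] w 86.9
```

View pics/w1.png

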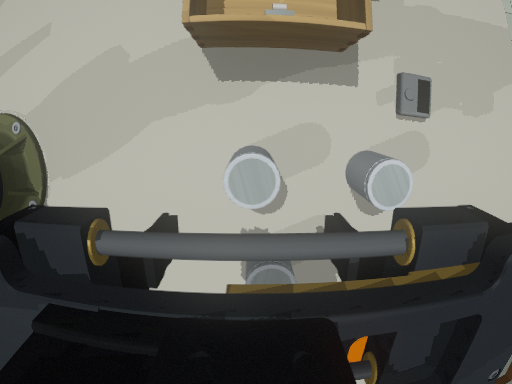

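The wrist view shows can b's lid centred at about (252,181), can a's at (388,184) and the box's catch side at the top; the long side of the gripper runs along the jaws. I'll cast the rays for b and a.

```bash
cat >> h.py <<'E'
def fish(u,v,z,P=None):
    c=vision.camera_info("wrist");f=192/np.tan(np.radians(c["fov_y"]/2));P=np.array(c["pose"]) if P is None else P
    a=np.array([u-c["cx"],v-c["cy"]]);r=np.hypot(*a);t=r/f
    d=P[:3,:3]@np.r_[a/r*np.sin(t),np.cos(t)];return P[:3,3]+d*(z-P[2,3])/d[2]
E
python3 - <<'E'
from h import *
for n,u,v,z in [("b",252,181,.09),("a",388,184,.09),("boxTL",184,21,.12),("boxTR",371,28,.12),("timer",414,95,.024)]: print(n,fish(u,v,z).round(4))
delta([.456,-.069,.056])
E
```

```text
b [ 0.4509 -0.0748  0.09  ]
a [ 0.6113 -0.1024  0.09  ]
boxTL [0.4101 0.1052 0.12  ]
boxTR [0.5984 0.0745 0.12  ]
timer [0.6958 0.0011 0.024 ]
t 2.02 pos [ 0.4519 -0.0685  0.2508] turn [-0.3 -0.4  0.3] shift [194.8   1.    5.6] F [-3.17 -5.05 -3.64] w 86.9
```

Request:
servo_tool(
  commands=[
    [[0, 0, 0, 50, 0, 4, 87], [0, 0, 0, 90, 0, 4, 87], [0, 0, 0, 90, 0, 4, 87], [0, 0, 0, 90, 0, 4, 87]],
  ],
)

```text
time: 2.52
position: [0.4616, -0.0597, 0.1686]
tool_rot: [0.114, 1.566, -0.113]
ft_force: [0.3, -1.1, 1.2]
grip_width: 1.004
```

```bash
python3 -c "
from h import *
delta([.456,-.069,.056])"
```

```text
t 2.52 pos [ 0.4616 -0.0597  0.1686] turn [ 0.2  0.1 -0. ] shift [112.6 -10.   -4.4] F [ 0.34 -1.09  1.18] w 87.4
```

Request:
servo_tool(
  commands=[
    [[0, 0, 0, 30, -9, -4, 87], [0, 0, 0, 75, -9, -4, 87], [0, 0, 0, 112, -9, -4, 87], [0, 0, 0, 112, -9, -4, 87], [0, 0, 0, 112, -9, -4, 55]],
  ],
)

```text
time: 3.15
position: [0.4575, -0.0681, 0.0574]
tool_rot: [0.114, 1.564, -0.113]
ft_force: [-0.3, -0.4, 0.7]
grip_width: 0.951
```

Request:
servo_tool(
  commands=[
    [[0, 0, 0, 0, 0, 0, 50], [0, 0, 0, 0, 0, 0, 50], [0, 0, 0, 0, 0, 0, 50], [0, 0, 0, 0, 0, 0, 50], [0, 0, 0, 0, 0, 0, 50]],
  ],
)

```text
time: 3.78
position: [0.4563, -0.068, 0.0564]
tool_rot: [0.114, 1.566, -0.113]
ft_force: [-2.4, 0.4, 7.6]
grip_width: 0.74
```

```bash
python3 -c "
from h import *
delta([.456,-.069,.076])"
```

```text
t 3.77 pos [ 0.4563 -0.068   0.0564] turn [ 0.2  0.1 -0.1] shift [-19.6  -1.   -0.2] F [-2.39  0.35  7.56] w 64.4
```

Request:
servo_tool(
  commands=[
    [[0, 0, 0, -15, 0, 0, 50], [0, 0, 0, -30, 0, 0, 50], [0, 0, 0, -30, 0, 0, 50], [0, 0, 0, -30, 0, 0, 50], [0, 0, 0, -30, 0, 0, 50]],
  ],
)

```text
time: 4.4
position: [0.4549, -0.0681, 0.0846]
tool_rot: [0.113, 1.569, -0.114]
ft_force: [-0.9, 0.5, -5.2]
grip_width: 0.74
```

Request:
servo_tool(
  commands=[
    [[0, 0, 0, 0, 0, 0, 50], [0, 0, 0, 0, 0, 0, 50], [0, 0, 0, 0, 0, 0, 50]],
  ],
)

```text
time: 4.78
position: [0.4554, -0.0682, 0.085]
tool_rot: [0.114, 1.568, -0.114]
ft_force: [-0.6, -0.0, -5.4]
grip_width: 0.74
```

```bash
python3 - <<'E'
from h import *
F=[]
for i in range(6):
    vision.get_image("top"); F.append(ctrl.get_state()["ft_force"])
print(np.round(F,2))
delta([.456,-.069,.056])
E
```

```text
[[ 0.85  0.58 -5.72]
 [-0.15 -0.01 -4.09]
 [-0.17 -0.23 -4.25]
 [-0.67  0.06 -4.78]
 [ 0.5   0.01 -4.61]
 [-0.19 -0.25 -4.75]]
t 5.08 pos [ 0.4555 -0.0682  0.0851] turn [ 0.2  0.  -0. ] shift [29.1 -0.8  0.6] F [-0.19 -0.25 -4.75] w 64.3
```

Request:
servo_tool(
  commands=[
    [[0, 0, 0, -40, 0, 0, 50], [0, 0, 0, -80, 0, 0, 50], [0, 0, 0, -120, 0, 0, 50], [0, 0, 0, -150, 30, 0, 50], [0, 0, 0, -160, 70, 5, 50]],
  ],
  newtons=35,
)

```text
time: 5.7
position: [0.4717, 0.0002, 0.2477]
tool_rot: [0.117, 1.563, -0.114]
ft_force: [1.0, -0.3, -5.0]
grip_width: 0.74
```

Request:
servo_tool(
  commands=[
    [[0, 0, 0, 0, 40, 5, 50], [0, 0, 0, 0, 80, 10, 50], [0, 0, 0, 0, 120, 15, 50], [0, 0, 0, 0, 150, 22, 50], [0, 0, 0, 0, 170, 25, 50]],
  ],
)

```text
time: 6.32
position: [0.5197, 0.1666, 0.2446]
tool_rot: [0.112, 1.569, -0.113]
ft_force: [-0.2, -0.1, -5.4]
grip_width: 0.737
```

Request:
servo_tool(
  commands=[
    [[0, 0, 0, 0, 0, 0, 50], [0, 0, 0, 0, 0, 0, 50], [0, 0, 0, 0, 0, 0, 50]],
  ],
)

```text
time: 6.7
position: [0.5197, 0.1633, 0.2454]
tool_rot: [0.115, 1.568, -0.115]
ft_force: [-0.4, -0.3, -5.3]
grip_width: 0.737
```

```bash
python3 - <<'E'
from h import *
delta([.521,.167,.066])
im=vision.get_image("wrist"); im2=vision.get_image("scene")
cv2.imwrite("pics/w2.png",cv2.hconcat([cv2.resize(im,(400,300)),cv2.resize(im2[80:272,200:456],(400,300))])[:,:,::-1])
for i in range(4): vision.get_image("top"); print(ctrl.get_state()["ft_force"])
E
```

```text
t 6.7 pos [0.5197 0.1633 0.2454] turn [0.1 0.  0. ] shift [179.4   3.9   0.7] F [-0.37 -0.28 -5.26] w 64.1
[ 0.38434293 -0.49599356 -5.37102675]
[-0.32591383  0.77706593 -4.71116909]
[ 0.8624662   0.14582483 -4.22534728]
[-0.11733219  0.52310617 -4.75887259]
```

View pics/w2.png

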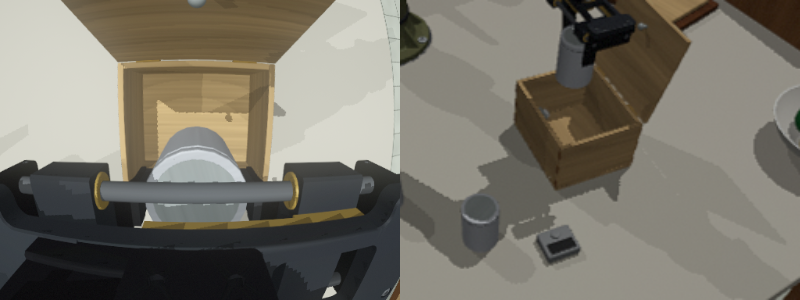

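Request:
servo_tool(
  commands=[
    [[0, 0, 0, 35, 4, 1, 50], [0, 0, 0, 70, 4, 1, 50], [0, 0, 0, 105, 4, 1, 50], [0, 0, 0, 140, 4, 1, 50], [0, 0, 0, 155, 4, 1, 50]],
  ],
)

```text
time: 7.62
position: [0.5199, 0.1684, 0.0881]
tool_rot: [0.112, 1.571, -0.115]
ft_force: [-0.2, -0.5, -4.7]
grip_width: 0.736
```

Request:
servo_tool(
  commands=[
    [[0, 0, 0, 5, 0, 0, 50], [0, 0, 0, 10, 0, 0, 50], [0, 0, 0, 15, 0, 0, 50], [0, 0, 0, 18, 0, 0, 50], [0, 0, 0, 18, 0, 0, 50]],
  ],
)

```text
time: 8.25
position: [0.5213, 0.1688, 0.0722]
tool_rot: [0.114, 1.568, -0.114]
ft_force: [0.6, -0.8, -4.8]
grip_width: 0.739
```

```bash
python3 -c "
from h import *
delta([.521,.167,.064]);print(vision.camera_info('wrist')['pose'].round(3) if hasattr(vision.camera_info('wrist')['pose'],'round') else vision.camera_info('wrist')['pose'])"
```

```text
t 8.25 pos [0.5213 0.1688 0.0722] turn [ 0.2  0.  -0. ] shift [ 8.2 -1.8 -0. ] F [ 0.62 -0.8  -4.82] w 64.3
[[ 0.99  -0.14  -0.035  0.531]
 [-0.144 -0.96  -0.24   0.234]
 [-0.     0.242 -0.97   0.234]
 [ 0.     0.     0.     1.   ]]
```

Request:
servo_tool(
  commands=[
    [[0, 0, 0, 2, -1, 0, 50], [0, 0, 0, 4, -1, 0, 50], [0, 0, 0, 6, -1, 0, 50], [0, 0, 0, 7, -1, 0, 50], [0, 0, 0, 7, -1, 0, 50]],
  ],
)

```text
time: 8.88
position: [0.5211, 0.1678, 0.065]
tool_rot: [0.114, 1.568, -0.114]
ft_force: [-0.2, 0.2, -4.9]
grip_width: 0.739
```

Request:
servo_tool(
  commands=[
    [[0, 0, 0, 1, 0, 0, 50], [0, 0, 0, 2, 0, 0, 50], [0, 0, 0, 2, 0, 0, 50]],
  ],
)

```text
time: 9.25
position: [0.5213, 0.1679, 0.0645]
tool_rot: [0.114, 1.568, -0.113]
ft_force: [-3.0, -0.6, 5.5]
grip_width: 0.738
```

Request:
servo_tool(
  commands=[
    [[0, 0, 0, -1, 0, 0, 87], [0, 0, 0, -1, 0, 0, 87], [0, 0, 0, -1, 0, 0, 87], [0, 0, 0, -1, 0, 0, 87], [0, 0, 0, -1, 0, 0, 87]],
  ],
)

```text
time: 9.88
position: [0.5212, 0.1678, 0.0641]
tool_rot: [0.114, 1.568, -0.114]
ft_force: [-0.0, 0.0, -0.1]
grip_width: 0.997
```

Request:
servo_tool(
  commands=[
    [[0, 0, 0, -20, 0, 0, 87], [0, 0, 0, -50, 0, 0, 87], [0, 0, 0, -90, 0, 0, 87], [0, 0, 0, -130, 0, 0, 87], [0, 0, 0, -160, 0, 0, 87]],
  ],
)

```text
time: 10.5
position: [0.5216, 0.1679, 0.2261]
tool_rot: [0.114, 1.566, -0.113]
ft_force: [-0.5, -0.2, -0.7]
grip_width: 1.0
```

```bash
python3 - <<'E'
from h import *
F=[]
for i in range(5): im=vision.get_image("scene"); F.append(ctrl.get_state()["ft_force"])
print(np.mean(F,0))
delta([.6232,-.097,.16])
im=im[60:260,200:456];cv2.imwrite("pics/s3.png",cv2.resize(im,(640,500))[:,:,::-1])
E
```

```text
[ 0.4543636  -0.19114175  0.60032357]
t 10.75 pos [0.5206 0.1677 0.2232] turn [ 0.2 -0.1  0. ] shift [  63.2 -247.1  139.7] F [ 0.06  0.14 -0.21] w 86.8
```

View pics/s3.png

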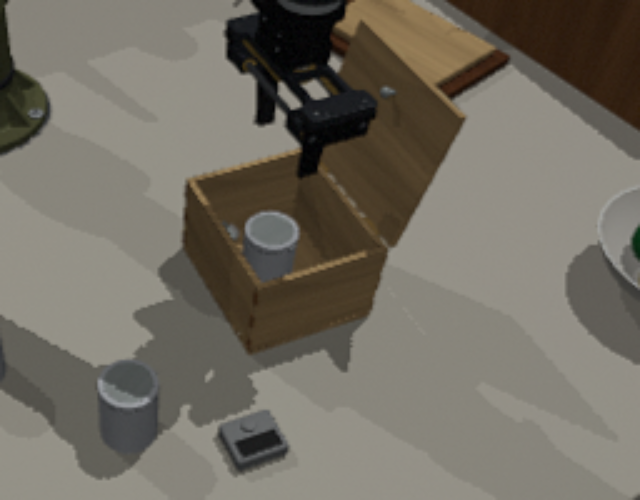

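Request:
servo_tool(
  commands=[
    [[0, 0, 0, -55, 0, 0, 40], [0, 0, 0, -110, 0, 0, 0], [0, 0, 0, -150, 40, 0, 0], [0, 0, 0, -150, 90, 0, 0], [0, 0, 0, -150, 140, 0, 0]],
  ],
)

```text
time: 11.38
position: [0.5414, 0.3076, 0.373]
tool_rot: [0.113, 1.569, -0.114]
ft_force: [0.2, -0.4, 0.3]
grip_width: 0.513
```

Request:
servo_tool(
  commands=[
    [[0, 0, 0, 0, 50, 0, 0], [0, 0, 0, 0, 85, 0, 0], [0, 0, 0, 0, 85, 0, 0], [0, 0, 0, 0, 85, 0, 0]],
  ],
)

```text
time: 11.88
position: [0.5537, 0.3894, 0.3726]
tool_rot: [0.112, 1.569, -0.116]
ft_force: [-0.1, 0.3, 0.6]
grip_width: 0.063
```

```bash
cat >> h.py <<'E'
def bx(y,z,x=0):
    a=np.radians(-8.5);return [.5225+x*np.cos(a)-y*np.sin(a),.182+x*np.sin(a)+y*np.cos(a),z]
E
python3 - <<'E'
from h import *
delta(bx(.205,.25)); im=vision.get_image("wrist");im2=vision.get_image("scene")
cv2.imwrite("pics/w4.png",cv2.hconcat([cv2.resize(im,(400,300)),cv2.resize(im2[20:212,230:486],(400,300))])[:,:,::-1])
E
```

```text
t 11.88 pos [0.5537 0.3894 0.3726] turn [ 0.2 -0.1  0.2] shift [ 1.226e+02 -4.400e+00 -1.000e-01] F [-0.11  0.26  0.64] w 5.4
```

View pics/w4.png

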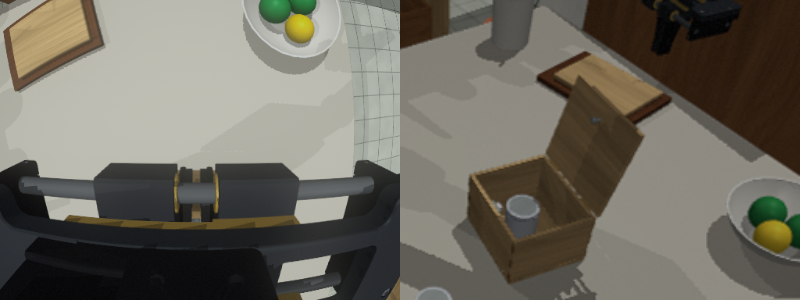

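Request:
servo_tool(
  commands=[
    [[0, 0, 0, 45, 0, 0, 0], [0, 0, 0, 90, 0, 0, 0], [0, 0, 0, 115, -4, 0, 0], [0, 0, 0, 115, -20, 0, 0], [0, 0, 0, 115, -35, 0, 0]],
  ],
)

```text
time: 12.6
position: [0.5494, 0.3538, 0.2611]
tool_rot: [0.116, 1.566, -0.114]
ft_force: [-0.4, 0.3, 0.0]
grip_width: 0.002
```

Request:
servo_tool(
  commands=[
    [[0, 0, 0, 0, -15, 0, 0], [0, 0, 0, 0, -30, 0, 0], [0, 0, 0, -5, -45, 0, 0], [0, 0, 0, -8, -60, 0, 0], [0, 0, 0, -10, -70, 0, 0]],
  ],
)

```text
time: 13.22
position: [0.5382, 0.2857, 0.2693]
tool_rot: [0.114, 1.568, -0.114]
ft_force: [0.5, 2.5, -2.1]
grip_width: 0.009
```

```bash
python3 -c "
from h import *
delta(bx(.105,.27));delta(bx(.05,.264));delta(bx(.01,.243));delta(bx(-.023,.213));"
```

```text
t 13.22 pos [0.5382 0.2857 0.2693] turn [ 0.2 -0.  -0. ] shift [-0.7  0.2 -0.2] F [ 0.5   2.5  -2.13] w 0.8
t 13.22 pos [0.5382 0.2857 0.2693] turn [ 0.2 -0.  -0. ] shift [  5.3 -54.9  -0.4] F [ 0.5   2.5  -2.13] w 0.8
t 13.22 pos [0.5382 0.2857 0.2693] turn [ 0.2 -0.  -0. ] shift [ 26.3 -94.9  -0.5] F [ 0.5   2.5  -2.13] w 0.8
t 13.22 pos [0.5382 0.2857 0.2693] turn [ 0.2 -0.  -0. ] shift [  56.3 -127.9   -0.6] F [ 0.5   2.5  -2.13] w 0.8
```

Contact force 2.5 N, as expected. Follow the arc.

Request:
servo_tool(
  commands=[
    [[0, 0, 0, 1, -20, 0, 0], [0, 0, 0, 3, -40, 0, 0], [0, 0, 0, 6, -56, 0, 0], [0, 0, 0, 14, -76, 0, 0], [0, 0, 0, 26, -95, 0, 0]],
  ],
)

```text
time: 13.85
position: [0.5246, 0.1907, 0.2431]
tool_rot: [0.114, 1.568, -0.114]
ft_force: [-0.3, 1.1, 1.3]
grip_width: 0.005
```

Request:
servo_tool(
  commands=[
    [[0, 0, 0, 14, -17, 0, 0], [0, 0, 0, 30, -33, 0, 0], [0, 0, 0, 48, -45, 0, 0], [0, 0, 0, 64, -54, 0, 0], [0, 0, 0, 70, -58, 0, 0]],
  ],
)

```text
time: 14.48
position: [0.5157, 0.134, 0.1717]
tool_rot: [0.113, 1.569, -0.115]
ft_force: [-0.2, 1.0, -0.6]
grip_width: 0.003
```

```bash
python3 -c "
from h import *
delta(bx(-.055,.174));delta(bx(-.065,.145));delta(bx(-.065,.13))"
```

```text
t 14.47 pos [0.5157 0.134  0.1717] turn [ 0.2 -0.1  0.1] shift [-2.3 -6.5 -0.4] F [-0.19  0.96 -0.57] w 0.3
t 14.47 pos [0.5157 0.134  0.1717] turn [ 0.2 -0.1  0.1] shift [ 26.7 -16.5  -0.4] F [-0.19  0.96 -0.57] w 0.3
t 14.47 pos [0.5157 0.134  0.1717] turn [ 0.2 -0.1  0.1] shift [ 41.7 -16.5  -0.4] F [-0.19  0.96 -0.57] w 0.3
```

Request:
servo_tool(
  commands=[
    [[0, 0, 0, 8, -10, 0, 0], [0, 0, 0, 17, -16, 0, 0], [0, 0, 0, 25, -18, 0, 0], [0, 0, 0, 30, -18, 0, 0], [0, 0, 0, 33, -18, 0, 0]],
  ],
)

```text
time: 15.1
position: [0.5139, 0.116, 0.1419]
tool_rot: [0.113, 1.568, -0.115]
ft_force: [-6.7, -5.0, 16.3]
grip_width: 0.004
```

Request:
servo_tool(
  commands=[
    [[0, 0, 0, 2, 0, 0, 0], [0, 0, 0, 4, 0, 0, 0], [0, 0, 0, 6, 0, 0, 0], [0, 0, 0, 8, 0, 0, 0], [0, 0, 0, 9, 0, 0, 0]],
  ],
)

```text
time: 15.72
position: [0.5138, 0.1177, 0.1308]
tool_rot: [0.114, 1.568, -0.113]
ft_force: [-0.4, 0.8, 0.3]
grip_width: 0.009
```

Request:
servo_tool(
  commands=[
    [[0, 0, 0, 1, 0, 0, 0], [0, 0, 0, 2, 0, 0, 0], [0, 0, 0, 2.5, 0, 0, 0], [0, 0, 0, 3, 0, 0, 0]],
  ],
)

```text
time: 16.23
position: [0.5137, 0.1179, 0.1301]
tool_rot: [0.114, 1.568, -0.112]
ft_force: [-6.2, -1.8, 16.7]
grip_width: 0.009
```

Request:
servo_tool(
  commands=[
    [[0, 0, 0, -20, 0, 0, 0], [0, 0, 0, -60, 0, 0, 0], [0, 0, 0, -110, 0, 0, 0], [0, 0, 0, -150, 0, 0, 0], [0, 0, 0, -150, 0, 0, 0]],
  ],
)

```text
time: 16.85
position: [0.5156, 0.1182, 0.2814]
tool_rot: [0.116, 1.562, -0.11]
ft_force: [-0.8, 0.3, -0.9]
grip_width: 0.006
```

```bash
python3 - <<'E'
from h import *
im=vision.get_image("scene")[90:330,80:400];cv2.imwrite("pics/s5.png",cv2.resize(im,(800,600))[:,:,::-1])
delta([.5,.1,.3])
E
```

```text
t 16.9 pos [0.5144 0.1179 0.2792] turn [ 0.2  0.1 -0.1] shift [-20.9 -19.8 -11.7] F [-0.26 -0.55 -0.61] w 0.2
```

View pics/s5.png

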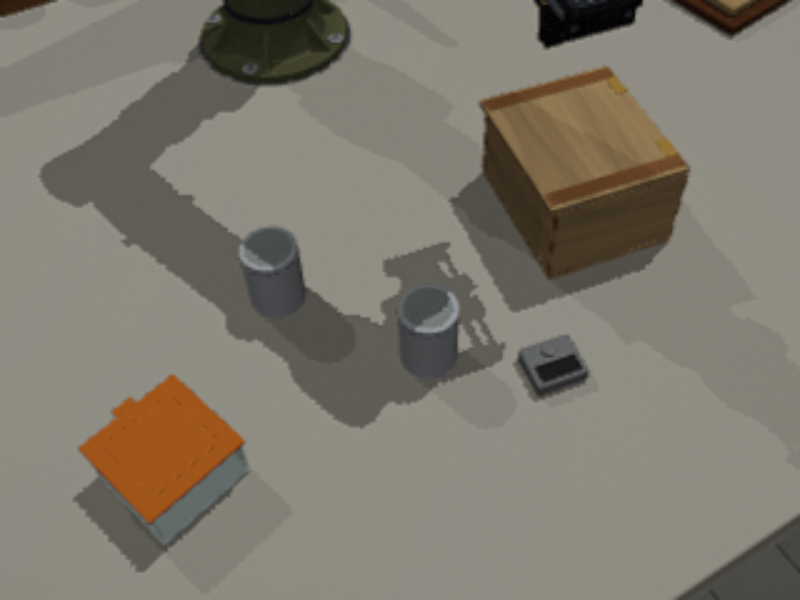

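```bash
python3 -c "
from bench import close_job
print(close_job())"
```

```text
the job is handed in; nothing more can be done
None
```

I put the full canister upright in the bamboo box and pushed the flap home, then handed the job in at about 17 s of the 72 s. No verdict is reported back.

- **Finding the full one:** I lifted only one canister (b). It read about 4.7–5.3 N hanging, against roughly 0 ± 1 N unloaded before and after. A full canister should weigh 4.6–6.0 N and a light one about 1.8 N, so I left the other two untouched instead of weighing them for comparison.
- **Placing:** It touched the box floor at the expected height (TCP 0.0645 m) before I released it, and a picture then showed it standing upright.
- **Flap:** I followed the flap's arc with the shut fingers and pushed down on it. The force rose to about 16 N, then dropped to about zero as it passed the catch. A further press of about 17 N met a hard stop at 0.130 m, which is the height of the shut flap's top.
- **Last view:** The scene picture shows the flap flat on the rim and the two light canisters upright on the stone. The glass container, its lid and the timer look undisturbed, and the gripper is about 15 cm clear of the box. I judged this by eye and did not re-measure their positions.

The last checks agreed with each other. One early wrist-camera measurement was about 1 cm off because the arm was still moving. Once I allowed for that motion, canister b and the box matched the top camera to a few millimetres.

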